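Tuck a sample carrier under a reader's light flap and hold it down

ROBOT

A 6-joint arm with a two-finger parallel gripper is mounted at the origin on the work surface. World frame = base frame: x ahead of the robot, y to its left, z up, the work surface at z = 0. Lengths are in mm, angles in rad, forces in N, time in s.
With the tool pointing down it reaches from about 350 to 950 mm from the base axis. Payload 17.4 kg.
Tool frame: the origin (TCP) lies at the very end of the fingers, on their centre line; the grasp point (between the pads) lies 19 mm behind it; z points along the fingers, y is the line along which they close (so a half turn about z gives the same grasp; the last joint's range is limited). The gripper opens to 93 mm and grips with 3 to 60 N. Pads are 15 mm wide; open, the fingers measure 128 mm over their backs; the gripper's body (75 mm by 188 mm) begins 65 mm behind the grasp point.
Start: joints at [1.074, 0.116, 1.442, -0, 1.584, -0.038], TCP at [298.947, 605.197, 218.646] pointing down, gripper open.
Joint ranges: [-2.83, 2.83], [-0.83, 2.19], [0.07, 2.5], [-1.14, 4.28], [0.01, 3], [-2.97, 2.97]. Speed limits (rad/s): [1.89, 1.89, 2.22, 3.14, 3.14, 3.14].

INTERFACE

Orientations are given as a unit quaternion [w, x, y, z].
In Python, from bench import bot gives the robot as it stands. The module is installed in compiled form; this text tells all that it offers.
- The arm moves only by the tool drive_tool, never from a script. Its argument "rows" is one flat list of numbers, 7 for each row, row after row: the shift along the tool's x, y, z in cm, then the turn, a rotation vector about the tool's x, y, z in rad, then the opening, from 0 (shut) to 1 (fully open). A call has 1 to 5 rows; each row is the pose to reach, as a shift and turn from the pose commanded when the call began, along the tool's axes at that moment; what a row does not reach only later rows make up. A row lasts 1/8 s, in which the tool goes at most 62.5 mm and 10.7 degrees, less where a joint would pass 70% of its speed; a pose out of reach is approached as far as the arm can. A call with a gripper value outside its range is refused whole. The fingers move at their own pace and stop on an object; "grip_force" is the grip in N (left out, the last holds). Time passes only in rows, so rows that repeat a pose let the fingers close. It gives the time, the measured TCP pose, the force, the opening and the grip force at its end, in the units of the state.
- bot.get_obs(): the state, without advancing time (a new reading comes with each control period).
- bot.get_image(name): name is "side" or "top" or "wrist"; returns a dict with "color" (384x512x3 uint8, red, green, blue), "fx", "fy", "cx", "cy" (pixels), "position" and "orientation" of the camera in the world; the wrist camera has in their place "hand_eye" (4x4, takes a point from camera to tool coordinates, whose origin is the TCP and whose axes are the flange's). Camera axes: x right, y up, looking along -z (the intrinsics and any distortion apply to the point x, -y, -z); pixel columns grow to the right and rows downward; lengths in mm; the calibration is good to about 2 mm. A picture is of the moment at which its call begins: read the wrist's pose just before it. There is no depth.
- bot.hand_in(): hands the job in; it is judged then, once.
The state is a dict: "clock": time; "q": joint angles; "qd": joint speeds; "effort": joint torques, N m; "eef_pos": TCP position; "tcp_rot": TCP orientation; "contact_force": force on the tool from outside, world axes, zero at the start; "wrist_torque": the same for the moment, N m; "grip_width": finger opening in mm; "gripper_force": force on a finger pad.
Only numpy, scipy, OpenCV 4.12 (cv2) and the standard library are available. Lean on these libraries where they do the work, as an engineer would, in place of code of your own. Each camera call takes 0.05 s, during which the arm holds its last target. There are 200 camera calls.

TASK

Wind the bench timer clockwise with its key to at least twenty minutes (a third of a turn on from zero; it takes several part turns). Then take the aluminium sample carrier by its rib, tuck its front edge under the reader's hinged light flap along its whole length, about 25 mm deep, without lifting the flap, and press it flat until the sprung platen is right down. Finish while still holding it pressed there, and leave the other things on the bench where they are.

Things in the scene. Friction and masses are not known exactly. Their poses are not given: they have to be found in the camera images.
- reader: Flat white bench reader, fixed, 285 mm (x) by 250 mm (y). Origin on the bench straight below the middle of the flap's lip; its x axis points away from the robot, in the direction of tucking. Its base (28 mm high) runs from x = -125 to +160 mm; a raised housing 62 mm high begins at x = +75 mm. On the base in front lies the platen, and a black flap laps over the back part of the platen.
- platen (a joint): Sprung steel platen of the reader, 165 mm (reader x -110 to +55 mm) by 200 mm (y), flat top 36 mm above the bench when up. Value 0 = up, grows as it is pressed down, 0.005 m = right down at its stop. It starts to move at about 5 N and reaches its stop at about 12 N (the carrier's own weight counts).
- flap (a joint): Black light flap of the reader, 210 mm wide (y), 73 mm from lip to hinge (hinge along y at reader x = +73 mm), 4 mm thick, very light and easily lifted. Value 0 = lying flat (its start), grows in rad as the lip is lifted. Lying flat, its underside is 9 mm above the raised platen from the hinge to 9 mm behind the lip; the last 9 mm turn up to about 12 mm at the lip.
- flap_lip (a point): Middle of the flap's lip (reader x = 0, 47 mm above the bench).
- carrier: Loose aluminium sample carrier, about 0.2 kg: a plate 100 mm (x) by 150 mm (y) by 4 mm thick with an upright finger rib on top. Origin at the centre of its underside; x points to the front edge (the wide clear side, at x = +50 mm), the one to tuck. The rib stands across it at x = -30 mm, 10 mm thick (x), 90 mm long (y), its top 38 mm above the underside. A thin white sample patch covers the plate in front of the rib.
- rib (a point): Point to grip on the carrier's rib: mid length, 28 mm above the carrier's underside, axes as the carrier's.
- edge_left (a point): Left (+y) end of the carrier's front edge, at half the plate's thickness.
- edge_right (a point): Right (-y) end of the carrier's front edge, at half the plate's thickness.
- timer: Round white wind-up bench timer, fixed, 68 mm in diameter, 30 mm high, with a steel key standing on top. Origin under its centre. Black marks each 5 minutes (30 degrees). At zero the end of the key bar with a black line on top points along the timer's x axis.
- key (a joint): Key of the timer, turns clockwise seen from above about the timer's axis: 0 = zero minutes, 2.094 rad = 20 minutes, stop at 5.76 rad. Stiff (about 0.06 N m); it stays where it is left.
- key_grip (a point): Middle of the key's grip bar, on the timer's axis, 54 mm above the bench; its x axis lies along the bar and turns with it (bar 44 mm long in x, 12 mm thick in y, from 42 to 66 mm above the bench, on a 14 mm round shaft).
- jar: White lidded jar, 60 mm in diameter, 70 mm high, bystander. Origin under its centre.
- beaker: Glass beaker, 70 mm in diameter, 90 mm high, bystander. Origin under its centre.
- vial: Amber vial, 28 mm in diameter, 50 mm high, bystander. Origin under its centre.
- washbottle: White bottle, 60 mm in diameter, 160 mm high, bystander. Origin under its centre.
- spoon: Steel spoon lying on the bench, 160 mm long, bystander. Origin underneath its middle.
- dish: Shallow glass dish, 76 mm in diameter, 18 mm high, bystander. Origin under its centre.
Things that resemble listed ones, but are neither listed nor needed, are in the scene too. Leave any blue or red look-alike of the timer alone. Of the things that look like the carrier, take the one that is farthest from the robot's base at the start.

How it is judged (in metres and radians):
On the way, in this order (a step that is already met when the one before it is completed fails the run):
1. the timer is wound to twenty minutes or more (value of joint key above 2 rad), for 0.2 s.
2. the carrier's front edge is tucked at least 15 mm under the flap along its whole length, the flap not lifted (x of edge_left in the frame of reader between 0.015 and 0.066 m and y of edge_left in the frame of reader between -0.105 and 0.105 m and z of edge_left in the frame of reader between 0.026 and 0.043 m and x of edge_right in the frame of reader between 0.015 and 0.066 m and y of edge_right in the frame of reader between -0.105 and 0.105 m and z of edge_right in the frame of reader between 0.026 and 0.043 m and value of joint flap below 0.05 rad), for 0.2 s.
At the end, for the whole second after the job is handed in: Key above 1.95 rad; both ends of the carrier's front edge 15 to 66 mm behind the lip, within the flap's width and under it, the flap below 0.05 rad; the carrier level within 0.05 rad, still, held by the robot (over 3 N) and pressed on the platen (over 5 N), the platen at least 3.5 mm down (all of step 2 and value of joint key above 1.95 rad and value of joint platen above 0.0035 m and angle between carrier's own z axis and vertical below 0.05 rad and contact force between any of the fingers, the arm and carrier above 3 N and contact force between carrier and reader above 5 N and linear speed of carrier below 0.02 m/s); the arm keeps its last pose, push and grip.
It fails at once if the flap is lifted (more than 0.07 rad, 5 mm at the lip) (value of joint flap above 0.07 rad).
It fails at once if a bystander is pushed more than 30 mm (distance of any of jar, beaker, vial, washbottle, spoon, dish from where it was at the start of the episode above 0.03 m).
It also fails if it takes over 53 s, if anything falls off the work surface, if the arm or the gripper's body presses on something with over 40 N, if the wrist force passes 120 N, or if a joint passes its speed limit or range.

## Working session

There is one attempt and no reset: what is moved stays moved. The work goes in short steps, Python scripts to look and compute and a tool call to move; the robot and the scene stay as the last step left them, time stands still between calls to the robot, and variables do not carry over. Pictures are saved under pics/ and viewed, at most 10 in all, crops included, and the job is handed in when it is done.

Besides the shell and the picture viewer there is one more tool, called after ">>>" as name(argument=value, ...) on one line, values as JSON. drive_tool: Moves the arm, as the interface text tells. Its arguments: {"type":"object","properties":{"rows":{"type":"array"},"grip_force":{"type":"number"}},"required":["rows"]}

```bash
mkdir -p pics; cat > h.py <<'E'
import numpy as np, cv2, json
from scipy.spatial.transform import Rotation as R
from bench import bot
def q2R(q): return R.from_quat([q[1],q[2],q[3],q[0]]).as_matrix()
def grab(name,fn):
    o=bot.get_obs(); im=bot.get_image(name)
    cv2.imwrite('pics/%s.png'%fn,im['color'][:,:,::-1])
    if 'hand_eye' in im:
        T=np.eye(4);T[:3,:3]=q2R(o['tcp_rot']);T[:3,3]=o['eef_pos'];C=T@np.array(im['hand_eye'])
    else:
        C=np.eye(4);C[:3,:3]=q2R(im['orientation']);C[:3,3]=im['position']
    d=dict(C=C.tolist(),k=[float(im[a]) for a in('fx','fy','cx','cy')],extra={k:np.array(v).tolist() for k,v in im.items() if k not in('color',)})
    json.dump(d,open('pics/%s.json'%fn,'w')); return d
def pt(fn,u,v,z):
    d=json.load(open('pics/%s.json'%fn));C=np.array(d['C']);fx,fy,cx,cy=d['k']
    r=C[:3,:3]@np.array([(u-cx)/fx,-(v-cy)/fy,-1]);p=C[:3,3];return p+r*(z-p[2])/r[2]
def pix(fn,P):
    d=json.load(open('pics/%s.json'%fn));C=np.array(d['C']);fx,fy,cx,cy=d['k']
    c=C[:3,:3].T@(np.array(P)-C[:3,3]);return np.array([cx+fx*c[0]/-c[2],cy-fy*c[1]/-c[2]])
E
python3 - <<'E'
from h import *
for n in('top','side'): d=grab(n,n+'0');print(d['extra'])
o=bot.get_obs();print({k:np.round(v,3).tolist() for k,v in o.items()})
print(q2R(o['tcp_rot']).round(3))
a=cv2.imread('pics/top0.png');cv2.imwrite('pics/top0b.png',cv2.resize(a,(800,600),interpolation=cv2.INTER_CUBIC))
E
```

```text
{'fx': 461.3863774019935, 'fy': 461.3863774019935, 'cx': 253.06671084534491, 'cy': 189.77167175908943, 'position': [414.77779306827216, -138.031848832752, 1295.5389248672723], 'orientation': [0.7105267691476426, 0.027701749350477305, -0.04045216842907602, -0.7019600739906234]}
{'fx': 443.98394794785395, 'fy': 443.98394794785395, 'cx': 252.68771108735595, 'cy': 200.4556544181037, 'position': [270.2884748042166, -800.3060010990775, 859.2193834251667], 'orientation': [0.916908656477681, 0.3520142763891254, -0.07050210507371749, -0.17433851575228262]}
{'clock': 0.1, 'q': [1.074, 0.116, 1.442, 0.0, 1.584, -0.038], 'qd': [-0.0, -0.001, -0.002, -0.001, -0.002, 0.0], 'effort': [0.001, -72.29, -62.387, 0.078, 0.023, -0.0], 'eef_pos': [298.859, 605.021, 217.974], 'tcp_rot': [-0.0, 0.227, 0.974, -0.001], 'contact_force': [0.457, -0.311, -0.396], 'wrist_torque': [0.003, -0.013, 0.029], 'gripper_force': 0.0, 'grip_width': 92.882}
[[-0.897  0.443 -0.001]
 [ 0.443  0.897 -0.001]
 [ 0.    -0.001 -1.   ]]
```

View pics/top0b.png

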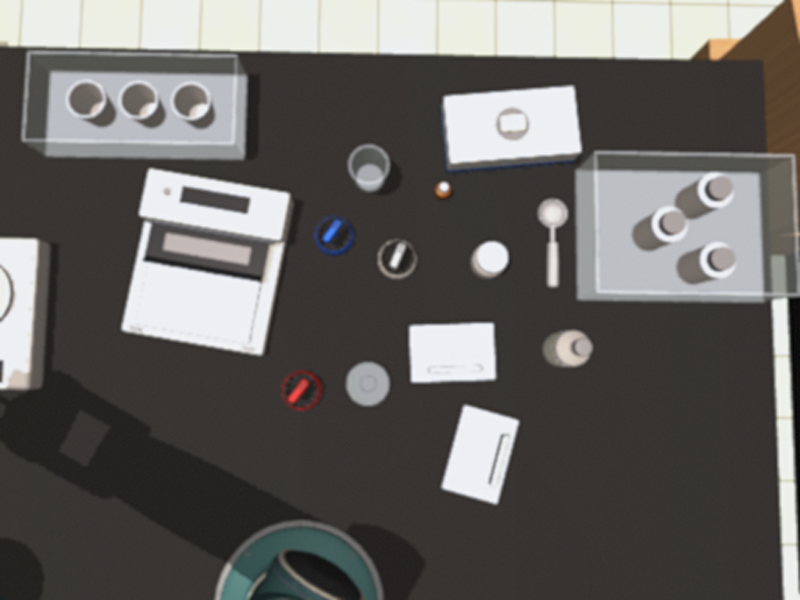

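View pics/side0.png

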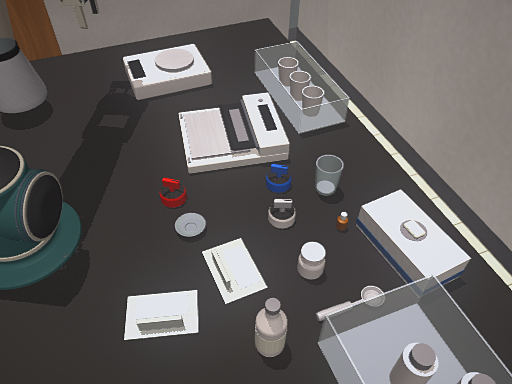

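The top view (800×600) shows these candidates.
- **Timers:** white (397,258), blue (334,235) and red (301,390). I'll use the white one.
- **Carrier look-alikes:** (452,352) and (480,453). The base is at about (300,570), so the farthest is (452,352), with its rib on the robot side.
- **Reader:** at (208,260), with its lip near row 265.

I'll check the choice in a close crop.

```bash
python3 - <<'E'
from h import *
a=cv2.imread('pics/top0.png')
cv2.imwrite('pics/top0c.png',cv2.resize(a[98:258,74:324],(800,512),interpolation=cv2.INTER_CUBIC))
g=cv2.cvtColor(a,cv2.COLOR_BGR2GRAY)
_,b=cv2.threshold(g,140,255,0)
for c in cv2.findContours(b,cv2.RETR_EXTERNAL,2)[0]:
    if cv2.contourArea(c)>300:
        r=cv2.minAreaRect(c);print(np.round(r[0],1),np.round(r[1],1),round(r[2],1),cv2.boxPoints(r).round(1).tolist())
        if 270<r[0][0]<310 and 200<r[0][1]<300:
            P=[pt('top0',*p,4)for p in cv2.boxPoints(r)];print(np.round(P,1)[:,:2].tolist(),[np.linalg.norm(P[i]-P[i-1]).round(1) for i in range(4)])
E
```

```text
[307.1 290.4] [37.5 56.3] 15.3 [[281.6000061035156, 312.6000061035156], [296.3999938964844, 258.29998779296875], [332.6000061035156, 268.20001220703125], [317.79998779296875, 322.5]]
[[202.1, -242.7], [350.2, -283.1], [324.1, -383.9], [176.4, -342.3]] [np.float64(102.9), np.float64(153.6), np.float64(104.1), np.float64(153.5)]
[235. 245.] [26. 26.] 90.0 [[222.0, 232.0], [248.0, 232.0], [248.0, 258.0], [222.0, 258.0]]
[366.5 222.5] [21. 23.] 90.0 [[355.0, 212.0], [378.0, 212.0], [378.0, 233.0], [355.0, 233.0]]
[289.2 225.3] [36.7 54.6] 88.0 [[261.29998779296875, 207.89999389648438], [315.79998779296875, 206.0], [317.1000061035156, 242.6999969482422], [262.6000061035156, 244.60000610351562]]
[[489.1, -184.3], [496.3, -337.6], [393.8, -340.9], [387.0, -188.8]] [np.float64(102.3), np.float64(153.4), np.float64(102.6), np.float64(152.2)]
[313.5 165. ] [22. 21.] 90.0 [[303.0, 154.0], [324.0, 154.0], [324.0, 176.0], [303.0, 176.0]]
[ 12. 200.] [96. 24.] 90.0 [[-0.0, 152.0], [24.0, 152.0], [24.0, 248.0], [0.0, 248.0]]
[132.2 158.9] [55.2 11.2] 10.0 [[104.0, 159.60000610351562], [106.0, 148.5
[... 234 characters left out ...]
11.0], [93.5999984741211, 106.80000305175781], [187.0, 123.4000015258789], [168.5, 227.60000610351562]]
[439.2 243.2] [284. 135.] 88.2 [[367.29998779296875, 103.4000015258789], [502.20001220703125, 99.19999694824219], [511.20001220703125, 383.0], [376.29998779296875, 387.29998779296875]]
[327.4  79.3] [43.8 85.2] 85.2 [[283.1000061035156, 61.099998474121094], [368.0, 54.0], [371.6000061035156, 97.5999984741211], [286.70001220703125, 104.69999694824219]]
[92.5 73. ] [128.5  53.5] 0.7 [[27.899999618530273, 99.0], [28.5, 45.5], [157.10000610351562, 47.099998474121094], [156.39999389648438, 100.5999984741211]]
[250.5  18.5] [ 37. 501.] 90.0 [[-0.0, 0.0], [501.0, 0.0], [501.0, 37.0], [0.0, 37.0]]
```

View pics/top0c.png

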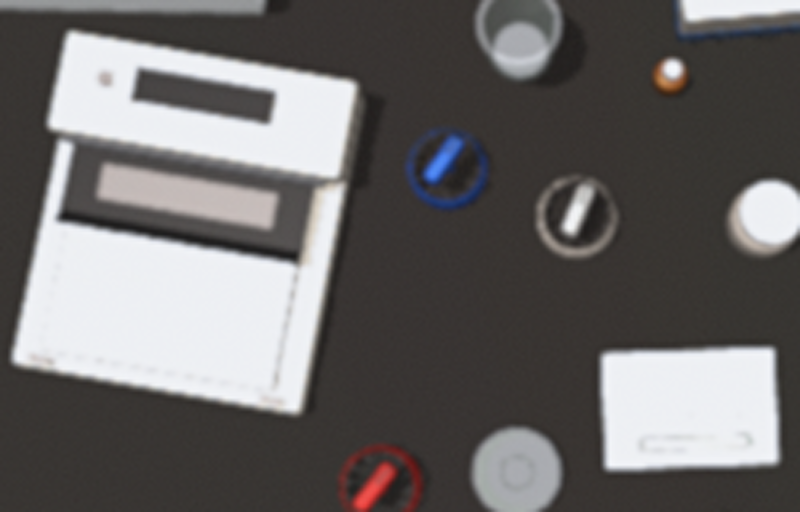

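The crop confirms it. The plain white timer is at crop (577,216), with its bar from (568,232) to (588,188). The carrier at (690,408) has its rib on the near side. The reader's lip runs from (60,219) to (299,261), and its front edge from (12,363) to (303,412).

```bash
python3 - <<'E'
from h import *
f=lambda u,v,z: pt('top0',74+u/3.2,98+v/3.2,z)[:2].round(1)
print('timer ring',f(577,216,30),'bar',f(568,232,66),f(588,188,66))
L,Rr=f(60,219,47),f(299,261,47);print('lip',L,Rr,(L+Rr)/2,np.linalg.norm(L-Rr))
A,B=f(12,363,28),f(303,412,28);print('front',A,B,np.linalg.norm(A-B))
for P in((L,Rr),(A,B)):
    d=P[0]-P[1];print('yaw',np.degrees(np.arctan2(-d[0],d[1])))
print('hous top',f(68,31,62),f(358,81,62),f(48,130,62),f(345,180,62))
for n,u,v,z in(('jar',771,212,70),('dish',517,472,18),('beaker',520,55,0),('vial',671,76,25)):print(n,f(u,v,z))
E
```

```text
timer ring [ 604.9 -162.9] bar [ 585.8 -154.8] [ 623.5 -171.2]
lip [593.7 276.1] [560.5  73. ] [577.1  174.55] 205.79565107163955
front [471.9 317.5] [433.1  69. ] 251.51081487681597
yaw -9.283817001821076
yaw -8.874328902379803
hous top [752.6 271.5] [713.2  25. ] [667.1 284.5] [628.   33.8]
jar [ 604.6 -325.2]
dish [ 384. -114.]
beaker [ 754.2 -110.8]
vial [ 731.  -244.2]
```

>>> drive_tool(rows=[-61.5,-55.3,0,0,0,0,1,-61.5,-55.3,0,0,0,0,1,-61.5,-55.3,0,0,0,0,1,-61.5,-55.3,0,0,0,0,1,-61.5,-55.3,0,0,0,0,1])

```text
clock: 0.72
eef_pos: [415.0, 313.0, 218.5]
tcp_rot: [0.0, 0.227, 0.974, -0.0]
contact_force: [0.3, 0.2, -0.6]
grip_width: 93.1
gripper_force: 0.0
```

```bash
cat >> h.py <<'E'
def go(x,y,z,yawdeg):
    o=bot.get_obs();M=q2R(o['tcp_rot']);d=M.T@(np.array([x,y,z])-o['eef_pos'])
    a=np.radians(yawdeg);X=np.array([np.cos(a),np.sin(a),0]);Z=np.array([0,0,-1.]);W=np.c_[X,np.cross(Z,X),Z]
    rv=R.from_matrix(M.T@W).as_rotvec()
    print('t',round(o['clock'],2),'pos',np.round(o['eef_pos'],1),'yaw',np.degrees(np.arctan2(M[1,0],M[0,0])).round(1),'q6',round(o['q'][5],2),'F',np.round(o['contact_force'],1),'w',round(o['grip_width'],1))
    print('SHIFT cm',(d/10).round(2).tolist(),'TURN',rv.round(3).tolist())
E
python3 -c "
from h import *;go(604.8,-163,215,156.5)"
```

```text
t 0.72 pos [415.  313.  218.5] yaw 153.7 q6 -0.52 F [ 0.3  0.2 -0.6] w 93.1
SHIFT cm [-38.09, -34.29, 0.35] TURN [-0.0, 0.0, -0.048]
```

>>> drive_tool(rows=[-38.1,-34.3,0.3,0,0,-0.048,1,-38.1,-34.3,0.3,0,0,-0.048,1,-38.1,-34.3,0.3,0,0,-0.048,1,-38.1,-34.3,0.3,0,0,-0.048,1,-38.1,-34.3,0.3,0,0,-0.048,1])

```text
clock: 1.35
eef_pos: [530.7, 22.6, 216.7]
tcp_rot: [0.0, 0.204, 0.979, 0.0]
contact_force: [0.4, 1.2, 0.5]
grip_width: 92.7
gripper_force: 0.0
```

```bash
python3 -c "
from h import *;go(604.8,-163,160,156.5)"
```

```text
t 1.35 pos [530.7  22.6 216.7] yaw 156.5 q6 -1.17 F [0.4 1.2 0.5] w 92.7
SHIFT cm [-14.21, -14.05, 5.67] TURN [0.0, 0.0, -0.001]
```

>>> drive_tool(rows=[-14.2,-14.0,4,0,0,0,1,-14.2,-14.0,4,0,0,0,1,-14.2,-14.0,4,0,0,0,1,-14.2,-14.0,4,0,0,0,1,-14.2,-14.0,4,0,0,0,1])

```text
clock: 1.98
eef_pos: [604.5, -160.7, 176.1]
tcp_rot: [-0.001, 0.205, 0.979, 0.0]
contact_force: [-0.2, 1.1, -0.4]
grip_width: 92.9
gripper_force: 0.0
```

```bash
python3 -c "
from h import *;d=grab('wrist','w1');print(d['extra']);go(604.8,-163,44,156.5);print(pix('w1',[604.8,-163,66]),pix('w1',[585.8,-154.8,66]),pix('w1',[623.5,-171.2,66]))"
```

```text
{'fx': 309.5666493090645, 'fy': 309.5666493090645, 'cx': 250.9505323741683, 'cy': 192.05907147025138, 'hand_eye': [[0.0005179957358047499, 0.9650708522326253, 0.26198851473186996, 72.86521587632589], [0.9999997547620978, -0.0003764183527317531, -0.0005905801957163093, 0.721260468969323], [-0.00047133444764166084, 0.2619887564003792, -0.9650708105437757, -165.39413816533448], [0.0, 0.0, 0.0, 1.0]]}
t 2.02 pos [ 604.5 -159.8  176.8] yaw 156.5 q6 -1.46 F [-0.4  1.4  0. ] w 93.0
SHIFT cm [-0.17, -0.28, 13.28] TURN [0.0, -0.001, -0.001]
[247.86131652 191.4530203 ] [247.70916959 169.34954899] [247.87930177 212.45876202]
```

View pics/w1.png

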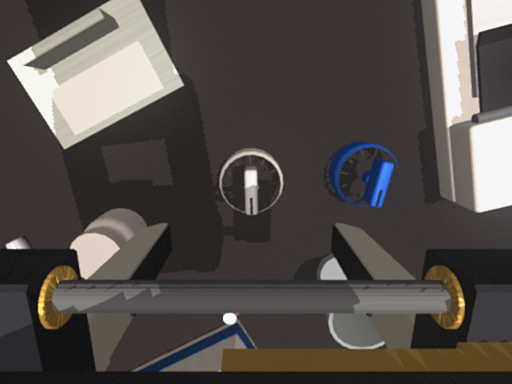

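The bar in the wrist view runs from (251,168) to (252,214), upright in the image, with the black line at the lower (far) end. It is 3 px right of where I predicted.

```bash
python3 -c "
from h import *;p=pt('w1',251.3,191,66);print(p);p2=pt('w1',251.3,182,30);print(p2);go(p[0],p[1],44,156.5)"
```

```text
[ 605.67203436 -159.92237003   66.        ]
[ 605.65882233 -159.85361869   30.        ]
t 2.02 pos [ 604.5 -159.8  176.8] yaw 156.5 q6 -1.46 F [-0.4  1.4  0. ] w 93.0
SHIFT cm [-0.12, 0.03, 13.28] TURN [0.0, -0.001, -0.001]
```

>>> drive_tool(rows=[-0.1,0,5,0,0,0,1,-0.1,0,10,0,0,0,1,-0.1,0,10,0,0,0,1])

```text
clock: 2.4
eef_pos: [603.8, -158.7, 74.2]
tcp_rot: [-0.003, 0.203, 0.979, 0.0]
contact_force: [-0.8, 0.1, 1.2]
grip_width: 92.9
gripper_force: 0.0
```

```bash
python3 -c "
from h import *;go(605.5,-160,45,156.5);print(bot.get_obs()['qd'].round(3) if hasattr(bot.get_obs()['qd'],'round') else bot.get_obs()['qd']);go(605.5,-162,45,156.5)"
```

```text
t 2.4 pos [ 603.8 -158.7   74.2] yaw 156.6 q6 -1.46 F [-0.8  0.1  1.2] w 92.9
SHIFT cm [-0.23, -0.05, 2.92] TURN [-0.0, -0.005, 0.001]
[-0.006 -0.04  -0.082 -0.001  0.046 -0.006]
t 2.4 pos [ 603.8 -158.7   74.2] yaw 156.6 q6 -1.46 F [-0.8  0.1  1.2] w 92.9
SHIFT cm [-0.31, -0.23, 2.92] TURN [-0.0, -0.005, 0.001]
```

>>> drive_tool(rows=[-0.2,-0.1,2.9,0,0,0,0.6,-0.2,-0.1,2.9,0,0,0,0.3,-0.2,-0.1,2.9,0,0,0,0.05,-0.2,-0.1,2.9,0,0,0,0.05,-0.2,-0.1,2.9,0,0,0,0.05], grip_force=35)

```text
clock: 3.02
eef_pos: [607.3, -162.6, 48.8]
tcp_rot: [0.001, 0.204, 0.979, -0.0]
contact_force: [0.7, -0.1, 0.7]
grip_width: 47.6
gripper_force: 0.0
```

>>> drive_tool(rows=[0,0,0,0,0,0,0.05,0,0,0,0,0,0,0.05])

```text
clock: 3.28
eef_pos: [607.0, -162.6, 47.9]
tcp_rot: [0.0, 0.204, 0.979, -0.0]
contact_force: [0.2, -0.6, 0.4]
grip_width: 27.5
gripper_force: 0.0
```

>>> drive_tool(rows=[0,0,0.3,0,0,0,0.05,0,0,0.3,0,0,0,0.05,0,0,0.3,0,0,0,0.05])

```text
clock: 3.65
eef_pos: [607.0, -162.1, 44.3]
tcp_rot: [-0.0, 0.204, 0.979, 0.0]
contact_force: [4.7, 3.8, -5.9]
grip_width: 11.4
gripper_force: 35.2
```

>>> drive_tool(rows=[0,0,0,0,0,0.17,0.05,0,0,0,0,0,0.34,0.05,0,0,0,0,0,0.51,0.05,0,0,0,0,0,0.68,0.05,0,0,0,0,0,0.85,0.05])

```text
clock: 4.28
eef_pos: [607.2, -162.0, 44.3]
tcp_rot: [-0.0, 0.592, 0.806, 0.0]
contact_force: [6.7, 3.5, -6.9]
grip_width: 11.4
gripper_force: 35.2
```

>>> drive_tool(rows=[0,0,0,0,0,0.17,0.05,0,0,0,0,0,0.34,0.05,0,0,0,0,0,0.51,0.05,0,0,0,0,0,0.68,0.05,0,0,0,0,0,0.85,0.05])

```text
clock: 4.9
eef_pos: [607.4, -162.0, 44.3]
tcp_rot: [-0.0, 0.871, 0.491, 0.001]
contact_force: [8.4, 3.1, -7.8]
grip_width: 11.5
gripper_force: 35.2
```

```bash
python3 -c "
from h import *;go(605.5,-162,45,156.5);print(bot.get_obs()['wrist_torque'])"
```

```text
t 4.9 pos [ 607.4 -162.    44.3] yaw 58.7 q6 0.24 F [ 8.4  3.1 -7.8] w 11.5
SHIFT cm [-0.09, -0.16, -0.07] TURN [0.001, -0.001, -1.706]
[ 0.69539895 -1.33465075  0.04257837]
```

>>> drive_tool(rows=[0,0,0,0,0,0.17,0.05,0,0,0,0,0,0.34,0.05,0,0,0,0,0,0.51,0.05,0,0,0,0,0,0.68,0.05,0,0,0,0,0,0.75,0.05])

```text
clock: 5.52
eef_pos: [607.5, -162.2, 44.3]
tcp_rot: [-0.0, 0.99, 0.138, 0.001]
contact_force: [8.5, 2.5, -8.6]
grip_width: 11.8
gripper_force: 35.2
```

>>> drive_tool(rows=[0,0,0,0,0,0,0.05,0,0,0,0,0,0,0.4,0,0,0,0,0,0,0.6,0,0,-2,0,0,0,0.8,0,0,-6,0,0,0,0.8])

```text
clock: 6.15
eef_pos: [606.4, -162.5, 105.5]
tcp_rot: [-0.0, 0.99, 0.14, -0.001]
contact_force: [0.3, -1.2, 0.6]
grip_width: 47.1
gripper_force: 0.0
```

>>> drive_tool(rows=[0,0,-5,0,0,0,1,0,0,-6.5,0,0,0,1,0,0,-6.5,0,0,0,1])

```text
clock: 6.52
eef_pos: [607.4, -162.7, 171.5]
tcp_rot: [0.001, 0.99, 0.14, 0.001]
contact_force: [-0.3, 0.3, 0.1]
grip_width: 77.2
gripper_force: 0.0
```

```bash
python3 -c "
from h import *;grab('wrist','w2');grab('top','top1');a=cv2.imread('pics/w2.png')
b=cv2.imread('pics/top1.png');print(pt('top0',289.2,225.3,4))
cv2.imwrite('pics/w2c.png',np.hstack([cv2.resize(a[130:260,180:330],(450,390)),cv2.resize(b[130:195,225:275],(300,390))]));go(412,-264.5,160,92.5)"
```

```text
[ 441.37282711 -262.80812094    4.        ]
t 6.62 pos [ 606.6 -162.5  168.8] yaw 16.1 q6 0.99 F [-0.7 -0.1  0. ] w 85.3
SHIFT cm [-21.52, 4.41, 0.9] TURN [-0.001, 0.001, -1.334]
```

View pics/w2c.png

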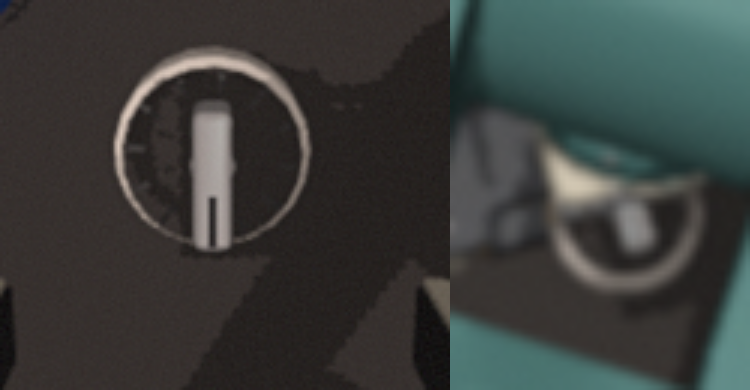

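The key followed the gripper: its bar is still aligned with the tool and the black line is at the same lower end. That is 2.45 rad of winding. Next, the carrier.

>>> drive_tool(rows=[-21.5,4.4,0,0,0,-1.334,0.6,-21.5,4.4,0,0,0,-1.334,0.6,-21.5,4.4,0,0,0,-1.334,0.6,-21.5,4.4,0,0,0,-1.334,0.6,-21.5,4.4,0,0,0,-1.334,0.6])

```text
clock: 7.25
eef_pos: [410.5, -265.1, 168.6]
tcp_rot: [-0.001, 0.821, 0.57, -0.0]
contact_force: [1.0, 0.0, 0.1]
grip_width: 55.9
gripper_force: 0.0
```

```bash
python3 -c "
from h import *;go(412,-264.5,160,92.5)"
```

```text
t 7.25 pos [ 410.5 -265.1  168.6] yaw 69.5 q6 -0.27 F [1.  0.  0.1] w 55.9
SHIFT cm [0.11, 0.12, 0.86] TURN [-0.002, -0.0, -0.401]
```

>>> drive_tool(rows=[0,0.1,1,0,0,-0.18,0.6,0,0.1,1,0,0,-0.36,0.6,0,0.1,1,0,0,-0.4,0.6,0,0.1,1,0,0,-0.4,0.6])

```text
clock: 7.75
eef_pos: [413.2, -264.5, 158.5]
tcp_rot: [-0.001, 0.693, 0.721, -0.0]
contact_force: [-0.3, 0.1, 0.4]
grip_width: 55.9
gripper_force: 0.0
```

```bash
python3 -c "
from h import *;grab('wrist','w3');go(412,-264.5,12,92.5)
a=np.radians(2.5);X=np.array([np.cos(a),np.sin(a),0]);Y=np.array([-X[1],X[0],0]);c=np.array([441.4,-262.8,0])
for x,y,z in((50,75,4),(50,-75,4),(-50,75,4),(-50,-75,4),(-30,45,38),(-30,-45,38)):print(x,y,z,pix('w3',c+x*X+y*Y+[0,0,z]).round(1))"
```

```text
t 7.8 pos [ 413.2 -264.5  158.7] yaw 92.2 q6 -0.66 F [-0.8 -0.8 -0.5] w 55.8
SHIFT cm [-0.01, -0.1, 14.67] TURN [-0.001, -0.001, -0.006]
50 75 4 [329.4 105.9]
50 -75 4 [321.1 244.7]
-50 75 4 [228.9 106.3]
-50 -75 4 [232. 245.]
-30 45 38 [248.9 139.9]
-30 -45 38 [249.5 231.6]
```

View pics/w3.png

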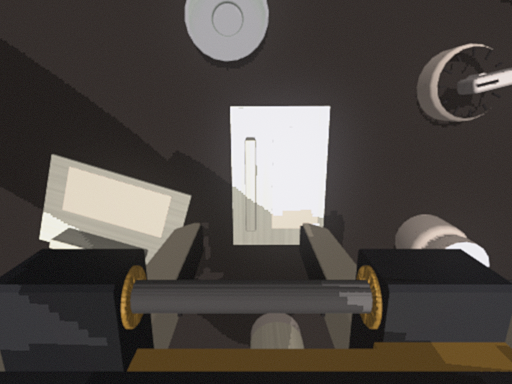

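The carrier's corners are at (231,107), (329,106) and (233,245), and the rib runs from (250,137) to (251,231). All are within 2 px of prediction, so I'll descend and grip.

>>> drive_tool(rows=[0,0,6,0,0,0,0.6,0,0,12,0,0,0,0.5,0,0,14.2,0,0,0,0.4,0,0,14.7,0,0,0,0.4,0,0,14.7,0,0,0,0.4])

```text
clock: 8.43
eef_pos: [413.8, -264.9, 13.4]
tcp_rot: [0.0, 0.693, 0.721, 0.0]
contact_force: [0.5, -0.4, 0.4]
grip_width: 37.3
gripper_force: 0.0
```

>>> drive_tool(rows=[0,0,0,0,0,0,0.02,0,0,0,0,0,0,0.02,0,0,0,0,0,0,0.02,0,0,0,0,0,0,0.02,0,0,0,0,0,0,0.02], grip_force=45)

```text
clock: 9.05
eef_pos: [413.7, -264.9, 13.2]
tcp_rot: [0.0, 0.693, 0.721, -0.0]
contact_force: [-2.7, 0.6, 6.3]
grip_width: 9.9
gripper_force: 45.0
```

```bash
python3 -c "
from h import *;go(412,-264.5,10,92.5)"
```

```text
t 9.05 pos [ 413.7 -264.9   13.2] yaw 92.2 q6 -0.66 F [-2.7  0.6  6.3] w 9.9
SHIFT cm [0.04, -0.16, 0.32] TURN [0.0, 0.0, -0.004]
```

>>> drive_tool(rows=[0,0,-2,0,0,0,0.02,0,0,-6,0,0,0,0.02,0,0,-10,0,0,0,0.02,0,0,-10,0,0,0,0.02])

```text
clock: 9.55
eef_pos: [414.6, -265.5, 115.6]
tcp_rot: [0.002, 0.693, 0.721, 0.0]
contact_force: [0.2, 0.2, -2.4]
grip_width: 9.3
gripper_force: 45.0
```

```bash
python3 -c "
from h import *;go(477.7,189.6,110,81)"
```

```text
t 9.55 pos [ 414.6 -265.5  115.6] yaw 92.2 q6 -0.66 F [ 0.2  0.2 -2.4] w 9.3
SHIFT cm [45.22, 8.08, 0.47] TURN [0.004, 0.002, 0.196]
```

>>> drive_tool(rows=[5,0.9,0,0,0,0.03,0.02,10,1.8,0,0,0,0.05,0.02,15,2.7,0,0,0,0.08,0.02,20,3.6,0,0,0,0.1,0.02,25,4.5,0,0,0,0.12,0.02])

```text
clock: 10.18
eef_pos: [448.2, -11.5, 111.6]
tcp_rot: [-0.0, 0.735, 0.678, -0.0]
contact_force: [1.1, -0.4, -2.0]
grip_width: 9.7
gripper_force: 45.0
```

```bash
python3 -c "
from h import *;go(477.7,189.6,110,81)"
```

```text
t 10.18 pos [448.2 -11.5 111.6] yaw 85.3 q6 -0.0 F [ 1.1 -0.4 -2. ] w 9.7
SHIFT cm [20.28, 1.3, 0.16] TURN [-0.001, -0.0, 0.075]
```

>>> drive_tool(rows=[5,0.4,0,0,0,0.03,0.02,10,0.7,0,0,0,0.05,0.02,15,1.0,0,0,0,0.075,0.02,20.3,1.3,0,0,0,0.075,0.02,20.3,1.3,0,0,0,0.075,0.02])

```text
clock: 10.8
eef_pos: [477.5, 190.7, 111.1]
tcp_rot: [-0.001, 0.759, 0.651, -0.001]
contact_force: [0.3, -0.1, -1.9]
grip_width: 9.7
gripper_force: 45.0
```

```bash
python3 -c "
from h import *;grab('wrist','w4');go(477.7,189.6,100,81)
a=np.radians(-9);X=np.array([np.cos(a),np.sin(a),0]);Y=np.array([-X[1],X[0],0]);c=np.array([576.5,174,0])
for x,y,z in((0,105,47),(0,-105,47),(0,0,47),(-125,125,28),(75,125,62),(-110,100,36)):print('pred',x,y,z,pix('w4',c+x*X+y*Y+[0,0,z]).round(1))
grab('side','s4')"
```

```text
t 10.85 pos [477.4 189.1 111.2] yaw 81.2 q6 0.48 F [-0.7 -0.6 -2.4] w 9.4
SHIFT cm [0.06, 0.02, 1.12] TURN [-0.002, 0.001, 0.004]
pred 0 105 47 [397.8  62.7]
pred 0 -105 47 [366.4 323. ]
pred 0 0 47 [380.3 207.7]
pred -125 125 28 [218.6  36.1]
pred 75 125 62 [532.7  25.6]
pred -110 100 36 [238.9  71.4]
```

View pics/w4.png

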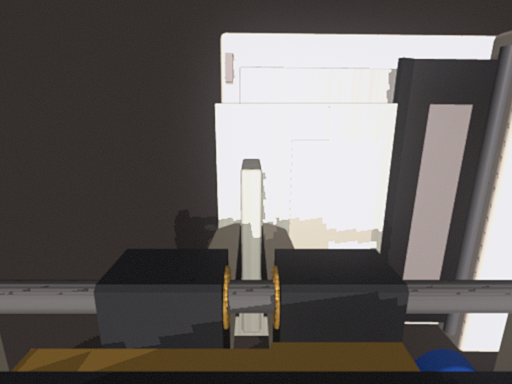

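The lip's left end is at (399,60), against a predicted (398,63). The platen's corner is at (240,68) and the carrier's left edge runs (216,104)–(394,104), square to the tool. The reader pose is good to about 2 mm. Now I'll check the carrier's position in the hand.

```bash
python3 -c "
from h import *
a=np.radians(-9);X=np.array([np.cos(a),np.sin(a),0]);Y=np.array([-X[1],X[0],0]);c=np.array([576.5,174,0])
for n,u,v,z in(('FL',394,104,102),('BL',216,104,102),('lipL',399,60,47),('platenFL',240,68,36),('baseFL',222,36,28)):
  p=pt('w4',u,v,z);print(n,p.round(1),'reader',((p-c)@X).round(1),((p-c)@Y).round(1))
t=np.array([477.4,189.1,0]);print('tcp reader',(t-c)@X,(t-c)@Y)
im=cv2.cvtColor(cv2.imread('pics/w4.png'),6)
# lip edge: strong white->dark transition along rows
xs=[];rows=range(80,240,8)
for r in rows:
  g=im[r,380:420].astype(int);xs.append(380+int(np.argmin(np.diff(g))))
print(list(zip(rows,xs)))
for r,x in list(zip(rows,xs))[::4]:
  p=pt('w4',x+.5,r,47);print(((p-c)@X).round(1),((p-c)@Y).round(1))
go(477.7,189.6,100,81)"
```

```text
FL [565.3 253.5 102. ] reader -23.5 76.8
BL [470.  268.1 102. ] reader -119.9 76.3
lipL [593.8 279.3  47. ] reader 0.6 106.7
platenFL [484.7 292.1  36. ] reader -109.2 102.3
baseFL [475.  316.7  28. ] reader -122.5 125.1
tcp reader -100.24207497508566 -0.5885615425003087
[(80, 395), (88, 394), (96, 393), (104, 397), (112, 396), (120, 395), (128, 394), (136, 393), (144, 392), (152, 391), (160, 390), (168, 389), (176, 388), (184, 387), (192, 386), (200, 385), (208, 385), (216, 384), (224, 383), (232, 382)]
-0.1 93.8
3.3 72.1
3.3 49.3
3.3 25.2
4.1 -0.2
t 10.9 pos [477.5 188.1 111.4] yaw 81.1 q6 0.48 F [ 0.5 -0.5 -3. ] w 9.5
SHIFT cm [0.15, -0.0, 1.14] TURN [-0.002, 0.001, 0.002]
```

```bash
python3 -c "
from h import *
im=cv2.cvtColor(cv2.imread('pics/w4.png'),6).astype(int)
print('side edge',[(c,60+int(np.argmax(np.abs(np.diff(im[85:125,c]))))+25) for c in range(225,390,15)])
print('back edge',[(r,205+int(np.argmax(np.diff(im[r,205:235])))) for r in range(110,220,12)])
a=cv2.imread('pics/w4.png');b=cv2.imread('pics/s4.png')
cv2.imwrite('pics/c4.png',np.hstack([cv2.resize(a[50:250,330:430],(300,600)),cv2.resize(b[70:220,150:275],(500,600))]))"
```

```text
side edge [(225, 101), (240, 103), (255, 103), (270, 103), (285, 103), (300, 103), (315, 103), (330, 103), (345, 103), (360, 103), (375, 103)]
back edge [(110, 214), (122, 214), (134, 215), (146, 215), (158, 215), (170, 216), (182, 216), (194, 216), (206, 217), (218, 217)]
```

View pics/c4.png

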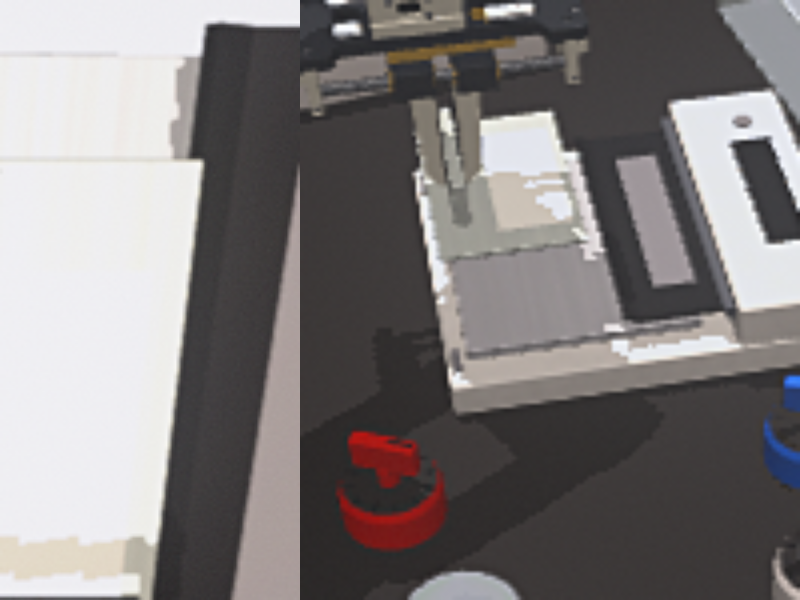

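The carrier's front-left corner is at wrist (397.7,103). That gives a plate length of 99.6 mm at the expected height, so it hasn't slipped. It is parallel to the lip, with its edge 21.5 mm in front. Lower in front of the lip.

>>> drive_tool(rows=[0.1,1.1,2,0,0,0,0.02,0.1,1.1,4,0,0,0,0.02,0.1,1.1,5.5,0,0,0,0.02,0.1,1.1,5.5,0,0,0,0.02])

```text
clock: 11.4
eef_pos: [488.2, 186.8, 56.4]
tcp_rot: [-0.0, 0.76, 0.65, -0.001]
contact_force: [-1.1, 0.7, -1.5]
grip_width: 9.4
gripper_force: 45.0
```

>>> drive_tool(rows=[0,0,0.2,0,0,0,0.02,0,0,0.4,0,0,0,0.02,0,0,0.4,0,0,0,0.02])

```text
clock: 11.78
eef_pos: [489.2, 187.4, 54.0]
tcp_rot: [0.0, 0.76, 0.65, 0.0]
contact_force: [-0.6, -0.2, -2.6]
grip_width: 9.8
gripper_force: 45.0
```

>>> drive_tool(rows=[0,0,0.15,0,0,0,0.02,0,0,0.15,0,0,0,0.02])

```text
clock: 12.02
eef_pos: [489.1, 187.4, 52.2]
tcp_rot: [-0.0, 0.76, 0.65, -0.0]
contact_force: [0.3, -0.2, -2.4]
grip_width: 9.5
gripper_force: 45.0
```

>>> drive_tool(rows=[0,0,0.1,0,0,0,0.02,0,0,0.2,0,0,0,0.02,0,0,0.2,0,0,0,0.02])

```text
clock: 12.4
eef_pos: [489.1, 187.4, 50.2]
tcp_rot: [-0.0, 0.76, 0.65, -0.0]
contact_force: [0.1, 0.4, -1.2]
grip_width: 9.5
gripper_force: 45.0
```

>>> drive_tool(rows=[0,0,0.1,0,0,0,0.02,0,0,0.1,0,0,0,0.02])

```text
clock: 12.65
eef_pos: [489.2, 187.4, 49.3]
tcp_rot: [0.0, 0.76, 0.65, 0.0]
contact_force: [0.1, -0.1, -1.9]
grip_width: 9.8
gripper_force: 45.0
```

>>> drive_tool(rows=[0,0,0.1,0,0,0,0.02,0,0,0.1,0,0,0,0.02])

```text
clock: 12.9
eef_pos: [489.2, 187.4, 48.6]
tcp_rot: [0.0, 0.76, 0.65, 0.0]
contact_force: [-2.5, -0.7, 4.7]
grip_width: 9.5
gripper_force: 45.0
```

>>> drive_tool(rows=[0,0,0.05,0,0,0,0.02,0,0,0.05,0,0,0,0.02])

```text
clock: 13.15
eef_pos: [489.2, 187.4, 48.0]
tcp_rot: [0.0, 0.76, 0.65, 0.0]
contact_force: [-3.6, -0.5, 4.7]
grip_width: 9.3
gripper_force: 45.0
```

Contact is at TCP z of about 48.9. Raise 2 mm and slide in.

>>> drive_tool(rows=[0,0,-0.2,0,0,0,0.02,0,0.3,-0.2,0,0,0,0.02,0,0.8,-0.2,0,0,0,0.02,0,1.3,-0.2,0,0,0,0.02,0,1.5,-0.2,0,0,0,0.02])

```text
clock: 13.78
eef_pos: [504.3, 184.9, 49.6]
tcp_rot: [-0.0, 0.76, 0.65, -0.0]
contact_force: [0.2, 0.4, -2.7]
grip_width: 9.7
gripper_force: 45.0
```

```bash
python3 -c "
from h import *;grab('wrist','w5');go(489,187.4,50,81);a=cv2.imread('pics/w5.png');cv2.imwrite('pics/w5c.png',cv2.resize(a[0:260,200:512],(720,600)))"
```

```text
t 13.82 pos [504.3 184.9  49.7] yaw 81.1 q6 0.46 F [-0.3 -1.  -2.7] w 9.8
SHIFT cm [0.01, -1.55, -0.03] TURN [-0.0, 0.0, 0.001]
```

View pics/w5c.png

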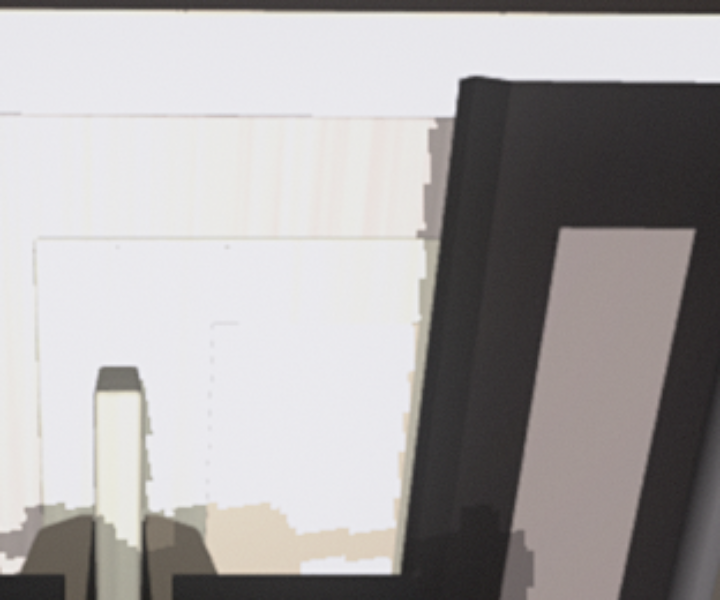

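The crop shows the carrier's front edge already under the lip (440,240), and the flap lying flat and parallel to it. Continue 23 mm further, then press.

>>> drive_tool(rows=[0,0.5,0,0,0,0,0.02,0,1.0,0,0,0,0,0.02,0,1.5,0,0,0,0,0.02,0,2.0,0,0,0,0,0.02,0,2.3,0,0,0,0,0.02])

```text
clock: 14.45
eef_pos: [527.0, 181.4, 49.8]
tcp_rot: [-0.0, 0.76, 0.65, -0.0]
contact_force: [0.0, -0.2, -2.0]
grip_width: 9.9
gripper_force: 45.0
```

>>> drive_tool(rows=[0,0,0.1,0,0,0,0.02,0,0,0.2,0,0,0,0.02,0,0,0.3,0,0,0,0.02,0,0,0.3,0,0,0,0.02,0,0,0.4,0,0,0,0.02])

```text
clock: 15.08
eef_pos: [527.1, 181.5, 46.5]
tcp_rot: [0.0, 0.76, 0.65, 0.001]
contact_force: [1.4, -3.2, 7.4]
grip_width: 9.7
gripper_force: 45.0
```

>>> drive_tool(rows=[0,0,0.1,0,0,0,0.02,0,0,0.2,0,0,0,0.02,0,0,0.3,0,0,0,0.02,0,0,0.3,0,0,0,0.02])

```text
clock: 15.58
eef_pos: [527.1, 181.5, 44.2]
tcp_rot: [0.0, 0.76, 0.65, 0.001]
contact_force: [-3.1, -4.4, 15.9]
grip_width: 9.7
gripper_force: 45.0
```

>>> drive_tool(rows=[0,0,0.05,0,0,0,0.02,0,0,0.1,0,0,0,0.02,0,0,0.1,0,0,0,0.02])

```text
clock: 15.95
eef_pos: [527.1, 181.5, 44.2]
tcp_rot: [0.0, 0.76, 0.65, 0.001]
contact_force: [-8.5, -5.8, 26.4]
grip_width: 10.0
gripper_force: 45.0
```

```bash
python3 -c "
from h import *;grab('wrist','w6');grab('side','s6');go(489,187.4,50,81);a=cv2.imread('pics/w6.png');b=cv2.imread('pics/s6.png');cv2.imwrite('pics/w6c.png',np.hstack([cv2.resize(a[0:260,200:512],(400,500)),cv2.resize(b[80:205,175:275],(400,500))]))"
```

```text
t 16.05 pos [527.2 181.5  44.2] yaw 81.1 q6 0.44 F [-9.4 -5.8 26. ] w 10.2
SHIFT cm [-0.01, -3.86, -0.59] TURN [0.002, -0.0, 0.001]
```

View pics/w6c.png

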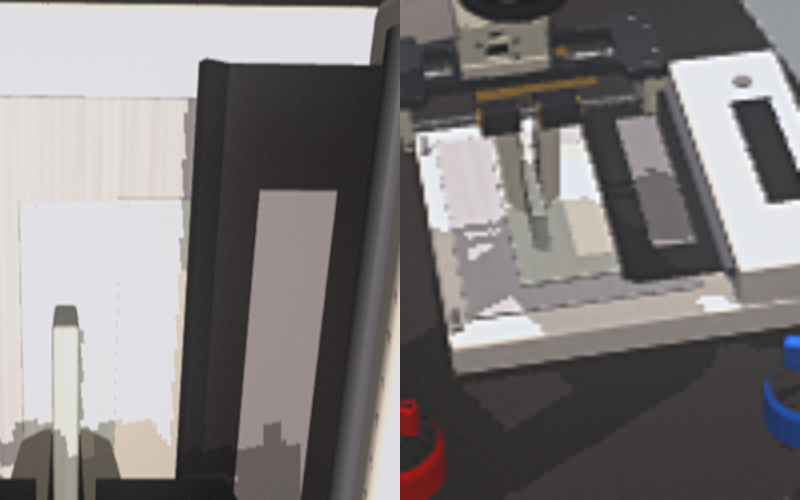

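The platen is on its stop: TCP z stays at 44.2 while the push rose to 26 N. The flap is flat and the edge is about 27 mm under it, so I'm handing in.

```bash
python3 -c "
from h import *;print(bot.hand_in())"
```

```text
the job is handed in; nothing more can be done
None
```

I handed the job in, but no verdict came back: I wound the timer about 2.45 rad from its starting position, and the carrier is about 27 mm under the flat flap, held pressed with the platen at its stop (about 26 N).

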